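# Lean the washed mirror on its ledge

### The arm

A 6-joint arm with a two-finger parallel gripper is mounted at the origin on the work surface. World frame = base frame: x ahead of the robot, y to its left, z up, the work surface at z = 0. Lengths are in mm, angles in degrees, forces in N, time in s.
With the tool pointing down it reaches from about 350 to 850 mm from the base axis. Payload 8.1 kg.
Tool frame: the origin (TCP) lies between the finger pads; the fingertips stand 22 mm ahead of it and the grasp point (between the pads) lies 3 mm ahead of it; z points along the fingers, y is the line along which they close (so a half turn about z gives the same grasp; the last joint's range is limited). The gripper opens to 85 mm and grips with 20 to 120 N. Pads are 22 mm wide; open, the fingers measure 114 mm over their backs; the gripper's body (76 mm by 85 mm) begins 54 mm behind the grasp point. The pads swing forward as they close: fully open they stand 13 mm farther back than shut.
Start: joints at [70.222, 7.471, 85.268, -0, 87.261, -4.893], TCP at [154.11, 579.875, 253.292] pointing down, gripper open.
Joint ranges: [-169.43, 169.43], [-51.17, 129.36], [1.28, 143.12], [-76.62, 256.62], [0, 156.53], [-152.29, 152.29]. Speed limits (degrees/s): [136.94, 136.94, 159.86, 180, 180, 180].

### API

Orientations are given as [roll, pitch, yaw] about the fixed x, y, z axes, in that order (R = Rz(yaw) Ry(pitch) Rx(roll)).
In Python, from bench import r, vision gives the robot as it stands.
- The arm moves only by the tool step_arm, never from a script. Its argument "targets" is a list that holds one entry, the list of rows, each a list of 6 numbers: the shift along the world's x, y, z in mm, then the turn, a rotation vector about the world's x, y, z in rad. In form: [[[x, y, z, rx, ry, rz], ...]]. A call has 1 to 12 rows; each row is the pose to reach, as a shift and turn from the pose commanded when the call began; what a row does not reach only later rows make up. A row lasts 1/12 s, in which the tool goes at most 41.7 mm and 7.16 degrees, less where a joint would pass 70% of its speed; a pose out of reach is approached as far as the arm can. A call with a gripper value outside its range is refused whole. "fingers" is the gripper's target within -1 to 1 (shut at 1, half-way at 0, fully open at -1), set as the call begins (left out, the last holds). The fingers move at their own pace and stop on an object; "newtons" is the grip in N (left out, the last holds). Time passes only in rows, so rows that repeat a pose let the fingers close. It gives the time, the measured TCP pose, the force, the opening and the grip force at its end, in the units of the state.
- r.sense(): the state, without advancing time (a new reading comes with each control period).
- vision.snapshot(name): name is "scene" or "top" or "wrist"; returns a dict with "img" (384x512x3 uint8, blue, green, red), "mtx" (3x3 intrinsics, pixels), "D" ([k1, k2, p1, p2, k3] as OpenCV has them; the pictures are not rectified), "eye" and "attitude" of the camera in the world. Camera axes: x right, y up, looking along -z (the intrinsics and any distortion apply to the point x, -y, -z); pixel columns grow to the right and rows downward; lengths in mm; the calibration is good to about 2 mm. A picture is of the moment at which its call begins. There is no depth.
- r.hand_in(): hands the job in; it is judged then, once.
The state is a dict: "time": time; "joint_pos": joint angles; "qd": joint speeds; "joint_efforts": joint torques, N m; "tool_pos": TCP position; "tcp_rot": TCP orientation; "ft_force": force on the tool from outside, world axes, zero at the start; "wrist_torque": the same for the moment, N m; "finger_gap": finger opening in mm; "grip_force": force on a finger pad.
Only numpy, scipy, OpenCV 4.12 (cv2) and the standard library are available. Lean on these libraries where they do the work, as an engineer would, in place of code of your own. Each camera call takes 0.05 s, during which the arm holds its last target. There are 200 camera calls.

### The job

The flat framed mirror has been washed and stands in the bamboo plate rack. Lift it out and lean it on the bamboo ledge in the clear space between the squeeze bottle and the tumbler: bottom edge down behind the ledge's front lip and up against it, square to the ledge, top tipped back so that it rests against the low tiled wall with the glass facing out over the lip. Set it down gently, let go, and leave the other things where they are.

Things in the scene. Friction and masses are not known exactly. Their poses are not given: they have to be found in the camera images.
- mirror: flat mirror in a thin brown wooden frame, 12 mm thick (x), 140 mm wide (y), 180 mm tall (z), 0.3 to 0.6 kg. Origin: centre of its underside. z runs up to the top edge; -x is the glass side (silver), +x the brown card back. It stands upright in an outer slot of the rack, leaning 3 degrees at most; grip it from above across its thickness at the middle of the top edge
- mirror_toe (a point): middle of the mirror's bottom edge on the glass side: 6 mm from the mirror's origin along its -x. Axes as the mirror's
- ledge: fixed bamboo picture ledge, 400 mm long, with a low tiled wall along its back. Origin: on the counter under the inner face of the front lip, at mid-length. x points from lip to wall, y along the ledge, z up. Ledge floor 12 mm above the counter, level from x = 0 (lip) to x = 50 mm (upright wall face). Lip 12 mm thick (x = -12 to 0), its top 30 mm above the counter (18 mm above the floor)
- ledge_lip (a point): point on the ledge floor at the inner face of the lip, at mid-length: 12 mm above the ledge's origin; axes as the ledge's
- wall_edge (a point): front top edge of the low wall, at mid-length: 50 mm along x from the ledge's origin and 115 mm above it (103 mm above the ledge floor). The wall is 60 mm thick, 430 mm long, flat on top; the mirror's upper part stands above it. With its foot against the lip the mirror leans on this edge, about 20 degrees from upright. Axes as the ledge's
- rack: fixed bamboo plate rack, 120 mm (x) by 112 mm (y). Origin: centre of its underside. Two rails along x at y = -45 and +45 mm, top 16 mm up, carry the things in it; 8 mm dowels up to 86 mm high at x = -36, -12, 12, 36 mm on each rail leave three slots 16 mm wide at x = -24, 0, 24 mm. Mirror in one outer slot, white plate in the other, middle one empty
- plate: bystander: plain white rectangular plate, 8 by 110 by 100 mm tall, upright in the other outer slot of the rack. Origin: centre of its underside; z up
- bottle: bystander: closed white squeeze bottle, 40 mm diameter, 124 mm tall, standing on the ledge near its +y end. Origin: centre of its underside; z up
- tumbler: bystander: small white open tumbler, 42 mm diameter, 85 mm tall, standing on the ledge near its -y end. Origin: centre of its underside; z up
- tray: bystander: orange contact lens tray, 150 by 120 by 18 mm, on the counter on the side of the robot's front opposite to the rack. Origin: centre of its underside
- inserter: bystander: clear plastic lens inserter, 71 mm long, lying in the tray. Origin: centre of its underside
- coaster: bystander: round bamboo coaster, 96 mm diameter, 8 mm thick, on the counter in front of the ledge. Origin: centre of its underside
Things that resemble listed ones, but are neither listed nor needed, are in the scene too. There is more than one size of the mirror; the job needs the middle-sized.

How it is judged (in metres and radians):
At the end, for the whole second after the job is handed in: Mirror untouched and at rest on the ledge floor between bottle and tumbler, touching neither, middle within 100 mm of the ledge's; leaning back 14 to 26 degrees on the low wall, glass outwards, within 8 degrees of square to the ledge, glass-side bottom edge within 10 mm of the lip (angle between mirror's own z axis and vertical between 0.24 and 0.46 rad and angle between mirror's own x axis and vertical above 1.75 rad and angle between the y axis of mirror and the y axis of ledge, either way round below 0.14 rad and x of mirror_toe in the frame of ledge_lip between -0.004 and 0.01 m and z of mirror_toe in the frame of ledge_lip between -0.004 and 0.01 m and contact force between mirror and ledge above 0.5 N and contact force between mirror and bottle below 0.05 N and contact force between mirror and tumbler below 0.05 N and y of mirror in the frame of ledge between -0.1 and 0.1 m and linear speed of mirror below 0.01 m/s and angular speed of mirror below 0.05 rad/s).
It fails at once if the mirror is dropped or knocked over (tipped more than 50 degrees from upright) (angle between mirror's own z axis and vertical above 0.88 rad).
It fails at once if the mirror is banged or pressed hard onto the ledge or its wall (over 60 N) (contact force between mirror and ledge above 60 N).
It fails at once if the bottle or the tumbler is shifted more than 20 mm or tipped (distance of any of bottle, tumbler from where it was at the start of the episode above 0.02 m or angle between any of bottle, tumbler's own z axis and vertical above 0.35 rad).
It fails at once if the tray, the inserter, the coaster or the plate in the rack is shifted more than 25 mm (distance of any of tray, inserter, coaster, plate from where it was at the start of the episode above 0.025 m).
It also fails if it takes over 38 s, if anything falls off the work surface, if the arm or the gripper's body presses on something with over 40 N, if the wrist force passes 120 N, or if a joint passes its speed limit or range.

## Working session

There is one attempt and no reset: what is moved stays moved. The work goes in short steps, Python scripts to look and compute and a tool call to move; the robot and the scene stay as the last step left them, time stands still between calls to the robot, and variables do not carry over. Pictures are saved under pics/ and viewed, at most 10 in all, crops included, and the job is handed in when it is done.

Besides the shell and the picture viewer there is one more tool, called after ">>>" as name([rows], argument=value, ...), one row to a line, values as JSON. step_arm: Moves the arm, as the interface text tells. Its arguments: {"type":"object","properties":{"targets":{"type":"array"},"fingers":{"type":"number"},"newtons":{"type":"number"}},"required":["targets"]}

```bash
mkdir -p pics
python3 - <<'E'
from bench import r, vision
import cv2,pickle
for n in ("scene","top"):
    s=vision.snapshot(n); pickle.dump(s,open(n+".pkl","wb"))
    cv2.imwrite(f"pics/{n}0.png",cv2.resize(s["img"],(800,600),interpolation=cv2.INTER_CUBIC))
    print(n,s["eye"],s["attitude"],s["mtx"],s["D"])
print(r.sense())
E
```

```text
scene [1148.55243399 -520.25801258  764.89159724] [54.55555993 -0.32502518 50.96565075] [[429.33793791   0.         249.82948292]
 [  0.         429.33793791 188.35794866]
 [  0.           0.           1.        ]] [-0.06767072  0.          0.          0.          0.        ]
top [ 254.91667655   74.44793994 1401.9982911 ] [  8.21652218  -0.72063513 -90.07416636] [[406.41970974   0.         256.45269387]
 [  0.         406.41970974 191.38214194]
 [  0.           0.           1.        ]] [0.0271057 0.        0.        0.        0.       ]
{'time': 0.1, 'joint_pos': array([ 7.02210275e+01,  7.51181784e+00,  8.53237033e+01,  4.71532539e-04,
        8.72612754e+01, -4.89406653e+00]), 'qd': array([ 0.10100304, -0.06864863, -0.08001789, -0.01212074, -0.06533833,
        0.00917144]), 'joint_efforts': array([ 1.57250165e-04, -5.70939159e+01, -5.01949775e+01, -2.06710665e-04,
        7.76697707e-03, -5.51652215e-05]), 'tool_pos': array([153.95627656, 579.43480399, 252.33212769]), 'tcp_rot': array([-1.79903596e+02, -8.72731365e-03,  1.65115064e+02]), 'ft_force': array([-0.36401226,  0.31774802, -0.50158814]), 'wrist_torque': array([-0.02748546, -0.00544391,  0.00524546]), 'grip_force': 0.0, 'finger_gap': 85.08151173728994}
```

View pics/scene0.png

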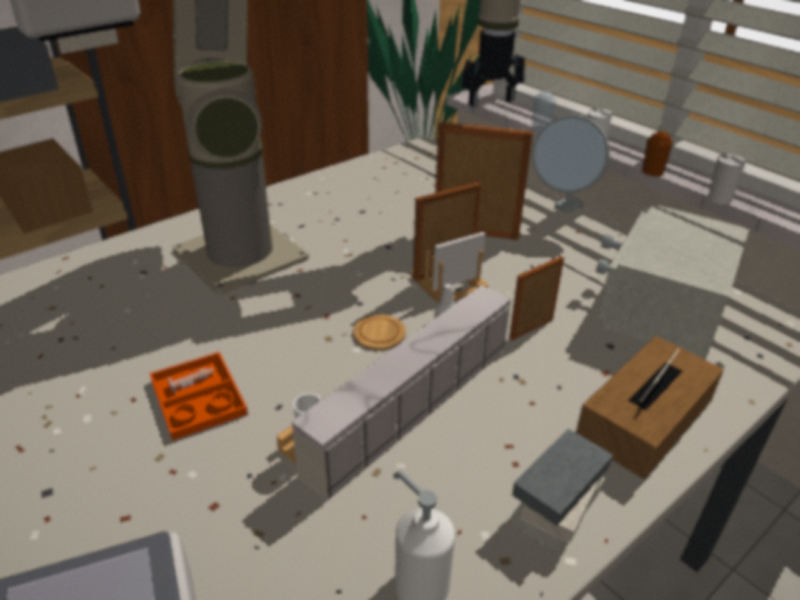

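View pics/top0.png

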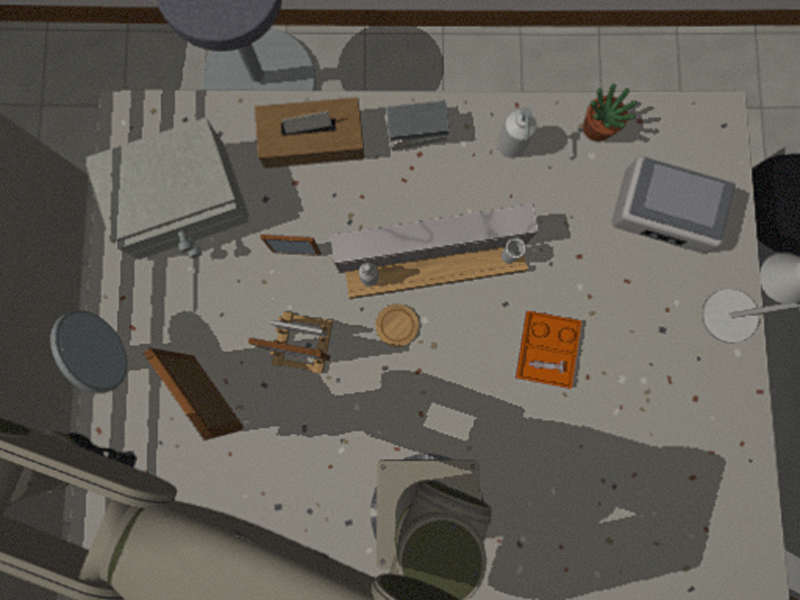

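The scene view (800x600) shows three brown-framed mirrors: a large one standing free at (485,180), one in the rack at (447,232), and a small one at (537,298). In the top view they are at (195,392), (287,347) and (290,245). I choose the one in the rack, since it is the middle size. The wall is on the far side and the lip on the robot side. The bottle is at (368,272) and the tumbler at (514,250). Next I'll check the choice in a close crop.

```bash
cat > h.py <<'E'
import numpy as np,cv2,pickle
from scipy.spatial.transform import Rotation as R
def cam(s):
    A=R.from_euler("xyz",s["attitude"],degrees=True).as_matrix(); return A@np.diag([1,-1,-1]),np.array(s["eye"])
def ray(s,px):
    p=cv2.undistortPoints(np.array(px,float).reshape(-1,1,2),s["mtx"],np.array(s["D"])).reshape(-1,2)
    M,e=cam(s); return e,np.c_[p,np.ones(len(p))]@M.T
def onz(s,px,z):
    e,d=ray(s,px); z=np.broadcast_to(z,len(d)); return e+d*((z-e[2])/d[:,2])[:,None]
def proj(s,P):
    M,e=cam(s); P=np.atleast_2d(P)
    return cv2.projectPoints(np.array(P,float)@M-e@M,np.zeros(3),np.zeros(3),s["mtx"],np.array(s["D"]))[0].reshape(-1,2)
def load(n): return pickle.load(open(n+".pkl","rb"))
def crop(s,x,y,w,h,k): return cv2.resize(s["img"][y:y+h,x:x+w],None,fx=k,fy=k,interpolation=cv2.INTER_CUBIC)
E
python3 - <<'E'
from h import *
t=load("top");s=load("scene")
a=crop(t,150,190,80,60,5); b=crop(s,250,105,80,60,5) if 0 else crop(s,255,110,80,100,5)
c=crop(t,205,125,150,70,5)
cv2.imwrite("pics/c1.png",np.hstack([np.vstack([a,np.zeros((200,400,3),np.uint8)]),b]))
cv2.imwrite("pics/c2.png",c)
E
```

```text
(no output)
```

View pics/c1.png

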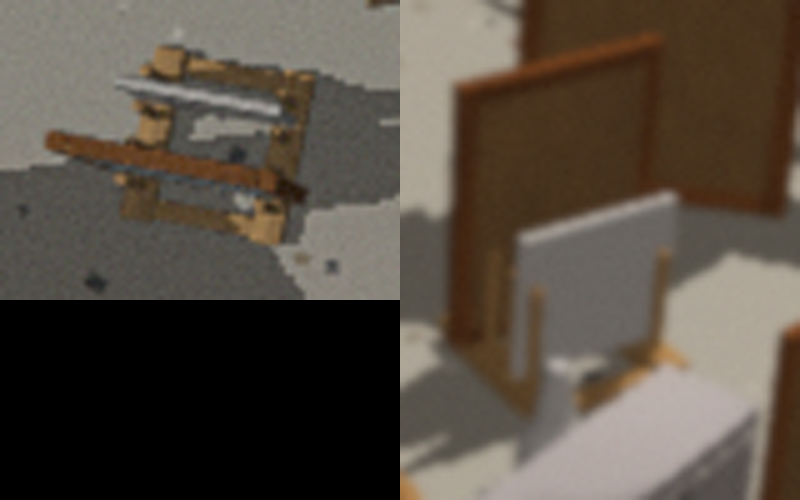

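View pics/c2.png

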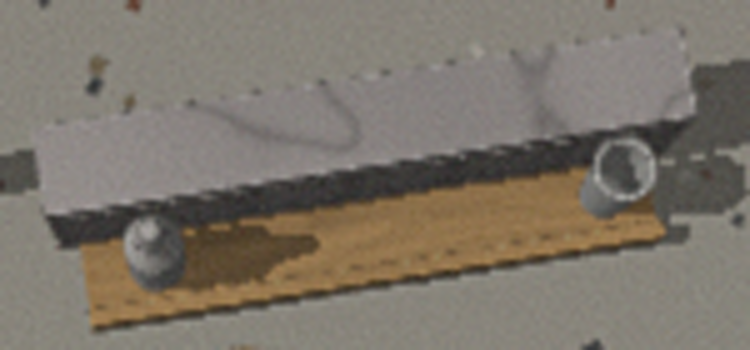

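The crops confirm it. The rack mirror has its brown back towards +x and the glass towards the robot. In the top crop its top edge runs from (47,140) to (~280,181), and in the scene crop from (457,88) to (660,40). The wall top and lip corners are clear in c2.

```bash
cat > fit.py <<'E'
from h import *
from scipy.optimize import least_squares
t=load("top");s=load("scene")
tc=lambda L,x,y:np.array(L,float)/5+[x,y]-0.4
# ledge
W=np.array([[50,215,115],[50,-215,115],[110,215,115],[110,-215,115],[-12,200,0],[-12,-200,0]],float)
pt=tc([[45,215],[693,115],[37,127],[683,30],[93,327],[665,237]],205,125)
Ws=np.array([[50,-215,115],[110,-215,115],[50,215,115],[110,215,115]],float)
ps=np.array([[297,424],[325,442],[487,290],[510,299]])*.64
T=lambda q,P:P@R.from_euler("z",q[2]).as_matrix().T+[q[0],q[1],0]
f=lambda q:np.r_[(proj(t,T(q,W))-pt).ravel(),(proj(s,T(q,Ws))-ps).ravel()]
o=least_squares(f,[600,0,0],loss="soft_l1");print("ledge",o.x[:2],np.degrees(o.x[2]));print(f(o.x).reshape(-1,2).round(1).tolist());q=o.x
def inl(P): return (np.atleast_2d(P)-[q[0],q[1],0])@R.from_euler("z",q[2]).as_matrix()
# mirror top edge mid, z=196
mt=tc([[47,140],[279,181]],150,190); ms=tc([[659,40],[456,88]],255,110)+[0,0]
ms-=0; 
g=lambda m:np.r_[(proj(t,E(m))-mt).ravel(),(proj(s,E(m))-ms).ravel()]
def E(m):
    d=np.array([-np.sin(m[2]),np.cos(m[2]),0])*70; c=np.array([m[0],m[1],196]); return np.array([c+d,c-d])
o=least_squares(g,[400,350,0]);print("mirror",o.x[:2],np.degrees(o.x[2]));print(g(o.x).round(1))
print("top only",onz(t,mt,196)); print("scene only",onz(s,ms,196))
print("bottle top",onz(t,tc([[150,228]],205,125),136), inl(onz(t,tc([[150,228]],205,125),136)))
print("tumbler",inl(onz(t,tc([[625,168]],205,125),97)))
p=onz(t,tc([[118,83],[280,107]],150,190),116);print("plate",p)
E
python3 fit.py
```

```text
ledge [504.29484047 -23.11915343] 9.292827930704538
[[-0.4, -0.3], [0.8, -1.1], [-1.5, -0.6], [-0.7, -1.7], [0.0, 0.6], [-1.8, 0.4], [-2.8, -0.8], [-0.5, 2.6], [-3.0, -3.0], [1.2, 0.0]]
mirror [426.16016809 362.310801  ] -13.170168626588953
[-27.  -30.6 -27.8 -28.2 -38.6   3.1 -38.1   2.7]
top only [[350.57467027 347.33632773 196.        ]
 [326.1905814  210.09430337 196.        ]]
scene only [[500.75728083 540.15155405 196.        ]
 [466.18357457 393.1943967  196.        ]]
bottle top [[505.49723484 127.4511359  136.        ]] [[ 25.5007479  148.40003247 136.        ]]
tumbler [[  22.95112405 -165.59144631   97.        ]]
plate [[393.02697144 321.91283064 116.        ]
 [377.71385221 219.25904792 116.        ]]
```

```bash
sed -i 's/\[\[659,40\],\[456,88\]\]/[[259,40],[56,88]]/' fit.py; python3 fit.py
```

```text
ledge [504.29484047 -23.11915343] 9.292827930704538
[[-0.4, -0.3], [0.8, -1.1], [-1.5, -0.6], [-0.7, -1.7], [0.0, 0.6], [-1.8, 0.4], [-2.8, -0.8], [-0.5, 2.6], [-3.0, -3.0], [1.2, 0.0]]
mirror [338.34186205 278.93000533] -10.466963355870801
[-0.1 -0.2 -0.   0.2 -0.2 -0.1  0.1  0.4]
top only [[350.57467027 347.33632773 196.        ]
 [326.1905814  210.09430337 196.        ]]
scene only [[351.87310276 347.59639209 196.        ]
 [323.75621485 211.49037606 196.        ]]
bottle top [[505.49723484 127.4511359  136.        ]] [[ 25.5007479  148.40003247 136.        ]]
tumbler [[  22.95112405 -165.59144631   97.        ]]
plate [[393.02697144 321.91283064 116.        ]
 [377.71385221 219.25904792 116.        ]]
```

>>> step_arm([
  [[0,0,35,0,0,-0.12],[0,0,70,0,0,-0.24],[0,0,105,0,0,-0.36],[0,0,140,0,0,-0.48],[18,-30,150,0,0,-0.6],[36,-60,150,0,0,-0.72],[57,-93,150,0,0,-0.84],[78,-127,150,0,0,-0.96],[99,-161,150,0,0,-1.08],[120,-195,150,0,0,-1.2],[140,-229,150,0,0,-1.32],[160,-261,150,0,0,-1.44]],
], fingers=-1)

```text
time: 1.1
tool_pos: [314.5, 316.9, 402.9]
tcp_rot: [-180.0, 0.0, 82.3]
ft_force: [0.6, 1.1, 0.3]
finger_gap: 85.2
grip_force: 0.0
```

>>> step_arm([
  [[12,-20,0,0,0,-0.04],[24,-39,-20,0,0,-0.046],[24,-39,-50,0,0,-0.046],[24,-39,-70,0,0,-0.046],[24,-39,-70,0,0,-0.046],[24,-39,-70,0,0,-0.046]],
])

```text
time: 1.6
tool_pos: [337.5, 279.4, 332.4]
tcp_rot: [-179.9, 0.1, 80.0]
ft_force: [0.1, -0.5, 0.6]
finger_gap: 85.7
grip_force: 0.0
```

Run:
```python
from bench import r, vision
from h import *
s=vision.snapshot("wrist"); pickle.dump(s,open("w1.pkl","wb"))
d=70*np.array([np.sin(np.radians(10.1)),np.cos(np.radians(10.1)),0])
n=6*np.array([np.cos(np.radians(10.1)),-np.sin(np.radians(10.1)),0]); c=np.array([338.3,278.9,196])
P=[c+a*d+b*n for a,b in((1,1),(1,-1),(-1,-1),(-1,1))]
print(s["eye"],s["attitude"],proj(s,P).round().tolist(),{k:r.sense()[k] for k in("time","tool_pos","tcp_rot")})
cv2.imwrite("pics/w1.png",cv2.resize(s["img"],(800,600)))
```

```text
[350.18432089 354.90502791 453.18549673] [-17.5739007    0.15063111 -10.07726379] [[265.0, 104.0], [251.0, 104.0], [251.0, 258.0], [264.0, 258.0]] {'time': 1.65, 'tool_pos': array([338.0207331 , 279.9360305 , 333.98315066]), 'tcp_rot': array([-1.79997244e+02,  1.92694512e-03,  7.99829145e+01])}
```

View pics/w1.png

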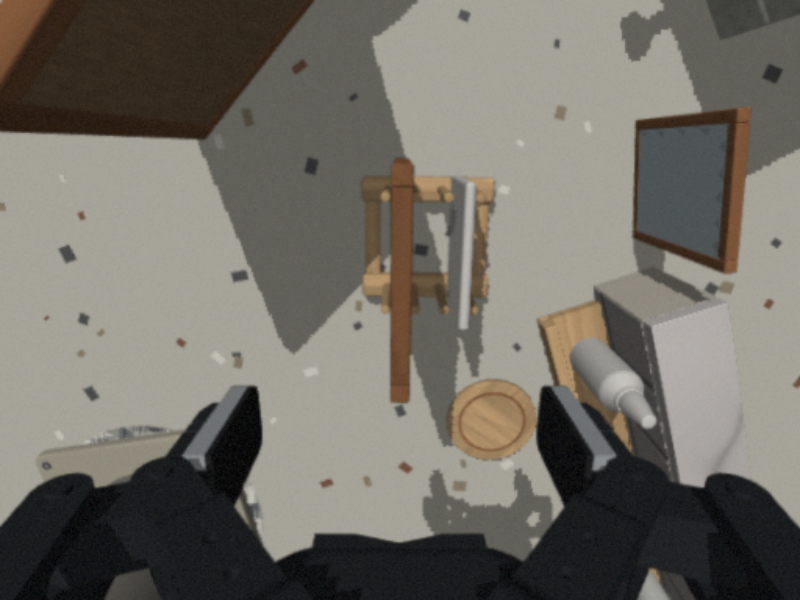

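The wrist view shows the rack mirror's top edge from (402,160) to (400,402), matching the prediction to about 1 px. I'll descend and grip.

>>> step_arm([
  [[0,0,-35,0,0,0],[0,0,-70,0,0,0],[0,0,-105,0,0,0],[0,0,-130,0,0,0],[0,0,-147,0,0,0],[0,0,-147,0,0,0]],
])

```text
time: 2.15
tool_pos: [336.8, 279.5, 184.0]
tcp_rot: [-179.8, 0.2, 80.0]
ft_force: [0.5, -0.4, 1.1]
finger_gap: 85.5
grip_force: 0.0
```

>>> step_arm([
  [[0,0,0,0,0,0],[0,0,0,0,0,0],[0,0,0,0,0,0],[0,0,0,0,0,0],[0,0,0,0,0,0],[0,0,0,0,0,0],[0,0,0,0,0,0],[0,0,0,0,0,0],[0,0,0,0,0,0],[0,0,0,0,0,0]],
], fingers=1, newtons=60)

```text
time: 2.98
tool_pos: [338.6, 280.3, 187.2]
tcp_rot: [179.9, -0.1, 80.0]
ft_force: [0.0, -0.4, 6.2]
finger_gap: 11.2
grip_force: 60.0
```

>>> step_arm([
  [[0,0,8,0,0,0],[0,0,20,0,0,0],[0,0,36,0,0,0],[0,0,56,0,0,0],[0,0,78,0,0,0],[0,0,100,0,0,0],[0,0,120,0,0,0],[0,0,140,0,0,0],[0,0,155,0,0,0],[0,0,160,0,0,0],[0,0,160,0,0,0],[0,0,160,0,0,0]],
])

```text
time: 3.98
tool_pos: [337.9, 279.7, 345.7]
tcp_rot: [-180.0, 0.0, 80.0]
ft_force: [-1.4, -0.2, -4.5]
finger_gap: 10.9
grip_force: 58.7
```

Run:
```python
from bench import r, vision
from h import *
st=r.sense(); print(st)
out=[]
for n in("scene","wrist","top"):
    s=vision.snapshot(n); pickle.dump(s,open(n+"2.pkl","wb")); 
    if n!="top": out.append(cv2.resize(s["img"],(512,384))[:, :400] if n=="wrist" else crop(s,200,50,200,192,2)[:384])
cv2.imwrite("pics/g.png",np.hstack(out))
```

```text
{'time': 3.9833, 'joint_pos': array([ 3.29164408e+01, -1.90455081e+01,  1.00475763e+02, -1.65157572e-05,
        9.86129713e+01,  4.29435214e+01]), 'qd': array([ 0.03828223,  0.54359495,  1.45050891, -0.0452605 , -0.1293887 ,
        0.11939334]), 'joint_efforts': array([ 1.61954906e-02, -3.65640199e+01, -5.46488607e+01, -3.57252866e-03,
        8.52153520e-02, -3.26470661e-05]), 'tool_pos': array([337.92965366, 279.74525809, 345.74711422]), 'tcp_rot': array([-1.79968369e+02,  2.94607850e-02,  7.99729251e+01]), 'ft_force': array([-1.400205  , -0.1635933 , -4.47228241]), 'wrist_torque': array([-0.05371133,  0.00863916, -0.01052347]), 'grip_force': 58.72995972633362, 'finger_gap': 10.920550469773367}
```

View pics/g.png

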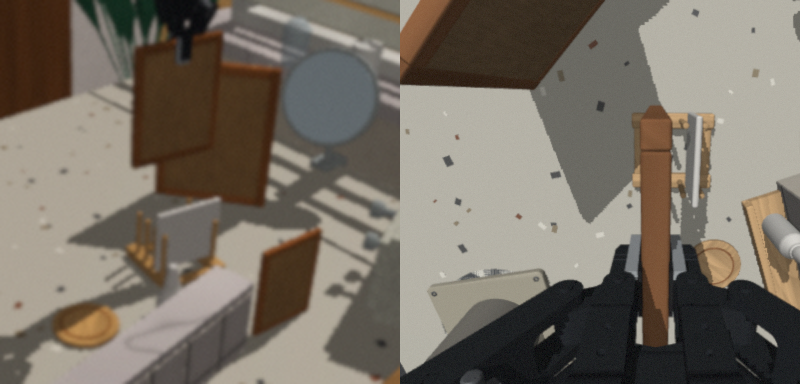

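The mirror is held square and upright, with the rack and plate undisturbed. Next I carry it over the ledge.

>>> step_arm([
  [[5,-8,3,0,0,0.01],[16,-26,6,0,0,0.03],[32,-53,8,0,0,0.06],[51,-84,8,0,0,0.09],[71,-117,8,0,0,0.13],[91,-150,8,0,0,0.165],[111,-183,8,0,0,0.2],[131,-216,8,0,0,0.235],[150,-247,8,0,0,0.27],[166,-274,8,0,0,0.3],[178,-293,8,0,0,0.32],[184,-303,8,0,0,0.332]],
])

```text
time: 5.13
tool_pos: [522.6, -26.0, 352.4]
tcp_rot: [-179.8, 0.0, 98.9]
ft_force: [0.1, -0.3, -4.0]
finger_gap: 10.8
grip_force: 58.8
```

>>> step_arm([
  [[3,-5,0,0,0,0.005],[3,-5,0,0,0,0.005],[3,-5,0,0,0,0.005],[3,-5,0,0,0,0.005],[3,-5,0,0,0,0.005]],
])

```text
time: 5.55
tool_pos: [524.8, -27.1, 354.4]
tcp_rot: [180.0, -0.0, 99.3]
ft_force: [-1.0, 0.2, -4.6]
finger_gap: 11.2
grip_force: 58.8
```

Run:
```python
from bench import r, vision
from h import *
s=vision.snapshot("wrist"); pickle.dump(s,open("w3.pkl","wb"))
def L(P,q=(504.3,-23.1,9.29)): return np.array(P,float)@R.from_euler("z",q[2],degrees=True).as_matrix().T+[q[0],q[1],0]
W=L([[-12,200,30],[-12,-200,30],[0,200,30],[0,-200,30],[50,215,115],[50,-215,115],[110,215,115],[110,-215,115]])
print((proj(s,W)*1.5625).round().tolist()); st=r.sense(); print(st["tool_pos"],st["tcp_rot"],st["ft_force"])
cv2.imwrite("pics/w3.png",cv2.resize(s["img"],(800,600),interpolation=cv2.INTER_CUBIC))
```

```text
[[362.0, -16.0], [370.0, 416.0], [376.0, -16.0], [381.0, 416.0], [448.0, -85.0], [434.0, 481.0], [541.0, -84.0], [500.0, 481.0]]
[524.84001407 -27.19632309 354.47177592] [ 1.79981863e+02 -3.37399924e-03  9.93485233e+01] [ 0.26319395 -0.17537476 -4.32703032]
```

View pics/w3.png

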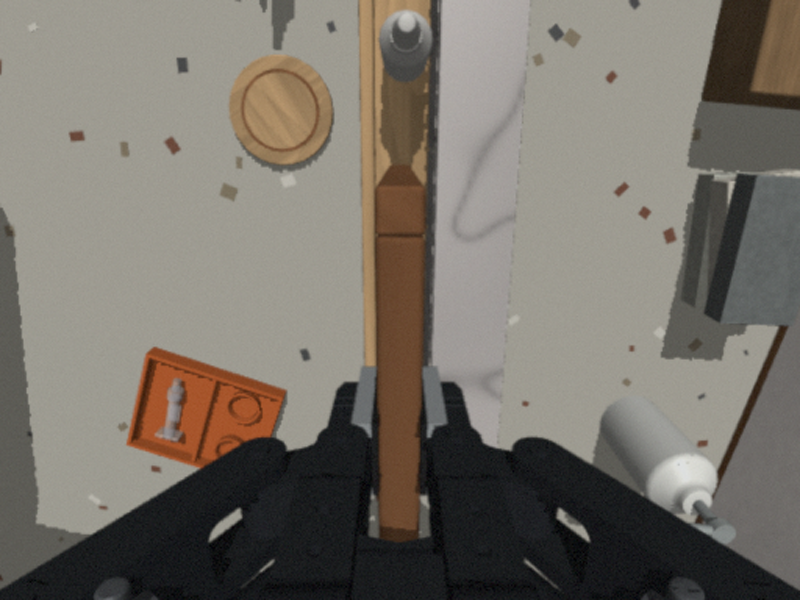

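The wrist view shows the ledge edges (lip outer edge at col 361–365, wall front at about 442→431, wall back at 529→498) 3–6 px left of the prediction. I'll refine the ledge pose by edge search in this picture.

Run:
```python
from h import *
from scipy.optimize import least_squares
s=load("w3"); g=cv2.GaussianBlur(s["img"],(3,3),0).astype(float)
lab=cv2.cvtColor(s["img"],cv2.COLOR_BGR2LAB).astype(float); Lm,b=cv2.GaussianBlur(lab[...,0],(3,3),0),cv2.GaussianBlur(lab[...,2],(3,3),0)
q0=np.array([504.3,-23.1,9.29])
T=lambda P,q:np.array(P,float)@R.from_euler("z",q[2],degrees=True).as_matrix().T+[q[0],q[1],0]
obs=[]
def edge(x,z,ch,sign,ys,name):
    for y in ys:
        u,v=proj(s,T([[x,y,z]],q0))[0]; v=int(round(v))
        if not 0<=v<384: continue
        c0=int(round(u)); d=sign*np.diff(ch[v-1:v+2,c0-8:c0+7].mean(0)); i=d.argmax()
        if 0<i<len(d)-1:
            sub=(d[i-1]-d[i+1])/(2*(d[i-1]-2*d[i]+d[i+1])); 
            U=c0-8+i+.5+sub; obs.append((U,v,x,z)); print(name,y,round(U-u,1),round(d[i],1))
edge(50,115,Lm,1,range(60,180,10),"wf"); edge(110,115,b,1,range(-120,180,20),"wb"); edge(-12,30,b,1,range(0,180,15),"lip")
obs=np.array(obs)
def f(q):
    qq=[q[0],-23.1,q[1]]; e=[]
    for z,x in((115,50),(115,110),(30,-12)):
        o=obs[(obs[:,2]==x)]; p=onz(s,o[:,:2],z); l=(p-[qq[0],qq[1],0])@R.from_euler("z",qq[2],degrees=True).as_matrix(); e.append(l[:,0]-x)
    return np.concatenate(e)
o=least_squares(f,q0[[0,2]],loss="soft_l1"); print(o.x,f(o.x).round(1))
q=[o.x[0],-23.1,o.x[1]]
# target
st_pos=np.array([154.11+184+3-3,0,0]) 
def target(toe,gap,th,y=-8,L=170.5):
    a=np.radians(th); xh=np.array([np.cos(a),0,-np.sin(a)]); zh=np.array([np.sin(a),0,np.cos(a)])
    bb=np.array([toe+12*np.cos(a),y,12+gap]); return T([bb-6*xh+L*zh],q)[0]
for a in((3,40,19),(3,3,19),(3,0,19),(3,0,18)): print(a,target(*a).round(1))
Rt=R.from_euler("z",q[2],degrees=True)*R.from_euler("y",19,degrees=True)*R.from_euler("z",-99.33+90-0,degrees=True)
print("turn from now",Rt.as_rotvec())
```

```text
wf 60 -3.6 34.0
wf 70 -3.6 36.2
wf 80 -3.7 37.6
wf 90 -6.1 24.7
wf 100 -3.5 33.6
wf 110 -3.5 27.9
wf 120 -3.7 38.1
wf 130 -3.4 31.3
wf 140 -3.5 42.9
wf 150 -3.5 38.8
wf 160 -3.2 27.2
wb -120 -3.9 1.4
wb -100 -3.8 1.5
wb -80 -3.7 1.0
wb -60 -4.3 1.4
wb -40 -4.0 1.2
wb -20 -3.8 1.0
wb 0 -4.1 1.6
wb 20 -4.1 1.3
wb 40 -3.7 1.2
wb 60 -3.9 1.6
wb 80 -3.6 1.3
wb 100 -3.9 1.7
wb 120 -3.9 1.3
wb 140 -3.6 1.4
wb 160 -3.2 1.0
lip 0 -2.8 7.2
lip 15 -2.7 7.3
lip 30 -2.6 7.0
lip 45 -2.6 6.6
lip 60 -2.7 6.7
lip 75 -2.7 7.0
lip 90 -2.6 7.6
lip 105 -2.4 7.4
lip 120 -2.4 7.0
lip 135 -2.5 7.0
lip 150 -2.6 7.9
lip 165 -2.5 8.1
[499.77390893   8.9306375 ] [-0.   0.  -0.2 -2.9  0.  -0.1 -0.3  0.  -0.1 -0.2  0.1  0.1  0.1  0.2
 -0.6 -0.3 -0.1 -0.4 -0.4 -0.  -0.4 -0.1 -0.5 -0.5 -0.2  0.1  0.4  0.5
  0.6  0.5  0.3  0.3  0.4  0.5  0.5  0.2  0.1  0.2]
(3, 40, 19) [564.4 -21.  215.2]
(3, 3, 19) [564.4 -21.  178.2]
(3, 0, 19) [564.4 -21.  175.2]
(3, 0, 18) [561.7 -21.5 176. ]
turn from now [-0.05262057  0.32741168 -0.0069062 ]
```

>>> step_arm([
  [[6,1,0,-0.0087,0.055,-0.001],[14,2.5,-5,-0.0174,0.11,-0.002],[22,4,-15,-0.026,0.166,-0.004],[29,5.3,-30,-0.035,0.22,-0.005],[33,6,-50,-0.0433,0.2759,-0.006],[33.5,6.1,-72,-0.0433,0.2759,-0.006],[33.5,6.1,-94,-0.0433,0.2759,-0.006],[33.5,6.1,-114,-0.0433,0.2759,-0.006],[33.5,6.1,-130,-0.0433,0.2759,-0.006],[33.5,6.1,-140,-0.0433,0.2759,-0.006],[33.5,6.1,-146,-0.0433,0.2759,-0.006],[33.5,6.1,-147,-0.0433,0.2759,-0.006]],
])

```text
time: 6.6
tool_pos: [558.2, -21.6, 206.5]
tcp_rot: [-163.9, -0.1, 99.0]
ft_force: [-0.5, -0.3, -3.9]
finger_gap: 11.1
grip_force: 59.1
```

>>> step_arm([
  [[0,0,0,0,0,0],[0,0,0,0,0,0],[0,0,0,0,0,0]],
])

```text
time: 6.85
tool_pos: [559.3, -22.1, 208.8]
tcp_rot: [-164.1, -0.0, 98.9]
ft_force: [0.1, -0.1, -4.7]
finger_gap: 11.3
grip_force: 59.1
```

Run:
```python
from bench import r, vision
from h import *
st=r.sense(); print(st["tool_pos"],st["tcp_rot"],st["ft_force"])
a=vision.snapshot("wrist"); pickle.dump(a,open("w4.pkl","wb")); b=vision.snapshot("top")
# predicted mirror outline & ledge
cv2.imwrite("pics/w4.png",np.hstack([crop(a,150,0,200,300,2)[:600],crop(b,220,110,100,150,4)]))
```

```text
[559.33932703 -22.07965774 208.76375076] [-1.64133739e+02 -1.57700022e-02  9.89273618e+01] [ 0.11981552 -0.06409743 -4.68593639]
```

View pics/w4.png

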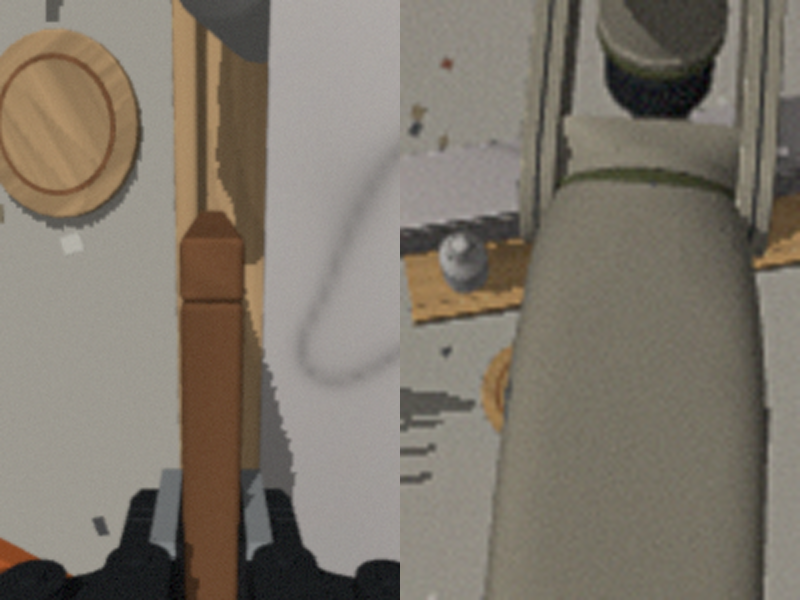

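The wrist crop shows the mirror's bottom end at (197–226, 212) and the lip's inner edge at about col 197, so clearance to the lip looks small. I'll quantify it.

Run:
```python
from h import *
s=load("w4"); q=[500.0,-23.1,8.93]
Rz=R.from_euler("z",q[2],degrees=True).as_matrix()
T=lambda P:np.array(P,float)@Rz.T+[q[0],q[1],0]
C=lambda P:((proj(s,P)-[150,0]+.25)*2).round(1).tolist()
for x,z in((-12,30),(0,30),(0,12),(50,115)): print(x,z,C(T([[x,y,z] for y in(150,110,90,70)])))
# mirror corners from TCP
tcp=np.array([558.6,-22,207.3]); M=Rz@R.from_euler("y",16,degrees=True).as_matrix()
m=lambda P:tcp+(np.array(P,float)-[0,0,170.5])@M.T
P=m([[-6,70,0],[6,70,0],[6,70,180],[-6,70,180]]);print("mirror",C(P)); print("ledge frame",((P-[q[0],q[1],0])@Rz).round(1).tolist())
g=cv2.cvtColor(s["img"],cv2.COLOR_BGR2GRAY)
for v in(60,90,100,108): print(v*2,g[v,232:256].tolist())
print("mirror rows");
for v in(107,110,114,140): print(v*2,g[v,236:276].tolist())
```

```text
-12 30 [[170.8, 5.5], [172.3, 100.6], [173.0, 145.7], [173.7, 189.3]]
0 30 [[196.1, 3.3], [196.7, 99.5], [197.0, 145.2], [197.3, 189.2]]
0 12 [[207.4, 14.0], [207.5, 104.6], [207.6, 147.7], [207.7, 189.4]]
50 115 [[272.0, -90.2], [268.9, 55.6], [267.3, 123.4], [265.8, 187.7]]
mirror [[198.8, 207.2], [224.8, 207.2], [249.0, 230.0], [182.1, 230.0]]
ledge frame [[5.3, 62.0, 45.1], [16.8, 62.0, 41.8], [66.4, 62.0, 214.8], [54.9, 62.0, 218.1]]
120 [152, 149, 152, 153, 150, 142, 145, 144, 144, 145, 144, 143, 145, 139, 136, 115, 88, 69, 69, 68, 74, 102, 138, 145]
180 [153, 152, 153, 150, 140, 124, 137, 144, 144, 144, 141, 143, 142, 140, 135, 125, 99, 66, 67, 65, 75, 102, 130, 135]
200 [153, 153, 153, 154, 143, 127, 135, 142, 143, 143, 143, 140, 141, 140, 135, 122, 97, 66, 69, 68, 69, 103, 131, 137]
216 [155, 153, 153, 154, 151, 143, 136, 142, 141, 143, 143, 144, 141, 141, 130, 117, 87, 70, 66, 66, 68, 65, 69, 71]
mirror rows
214 [154, 143, 134, 141, 141, 143, 144, 141, 141, 136, 134, 121, 96, 69, 65, 68, 72, 70, 68, 71, 68, 66, 68, 68, 67, 70, 82, 119, 142, 146, 131, 105, 85, 80, 81, 77, 80, 80, 82, 79]
220 [149, 142, 134, 143, 141, 146, 141, 143, 136, 131, 114, 82, 68, 70, 70, 69, 69, 67, 68, 70, 69, 68, 70, 72, 66, 68, 67, 72, 80, 109, 134, 118, 86, 78, 83, 82, 79, 77, 83, 82]
228 [150, 148, 144, 143, 142, 140, 141, 128, 92, 68, 68, 69, 68, 65, 65, 65, 65, 64, 63, 65, 64, 63, 64, 66, 67, 68, 63, 66, 69, 69, 66, 66, 76, 80, 80, 81, 81, 83, 79, 84]
280 [150, 140, 128, 114, 81, 76, 75, 79, 77, 80, 81, 78, 81, 78, 81, 78, 78, 79, 78, 78, 81, 84, 82, 82, 83, 87, 83, 84, 83, 82, 84, 81, 78, 76, 67, 71, 108, 139, 145, 146]
```

Prediction and picture agree within about 1 mm, with the toe about 5 mm inside the lip. I'll lower it gently.

>>> step_arm([
  [[0,0,-5,0,0,0],[0,0,-10,0,0,0],[0,0,-15,0,0,0],[0,0,-19,0,0,0],[0,0,-22,0,0,0],[0,0,-24,0,0,0],[0,0,-25,0,0,0],[0,0,-26,0,0,0],[0,0,-26,0,0,0],[0,0,-26,0,0,0]],
])

```text
time: 7.78
tool_pos: [558.7, -22.0, 181.4]
tcp_rot: [-164.0, -0.0, 98.9]
ft_force: [0.1, 0.3, -5.0]
finger_gap: 10.9
grip_force: 59.0
```

>>> step_arm([
  [[0,0,-0.5,0,0,0],[0,0,-1,0,0,0],[0,0,-1.5,0,0,0],[0,0,-2,0,0,0],[0,0,-2,0,0,0],[0,0,-2,0,0,0]],
])

```text
time: 8.28
tool_pos: [558.5, -22.0, 179.3]
tcp_rot: [-164.0, -0.1, 98.9]
ft_force: [0.2, -0.9, -4.8]
finger_gap: 11.1
grip_force: 59.0
```

>>> step_arm([
  [[0,0,-0.5,0,0,0],[0,0,-1,0,0,0],[0,0,-1.5,0,0,0],[0,0,-1.5,0,0,0],[0,0,-1.5,0,0,0]],
])

```text
time: 8.7
tool_pos: [558.8, -22.1, 178.2]
tcp_rot: [-164.0, -0.0, 98.9]
ft_force: [1.1, 0.0, 0.7]
finger_gap: 10.9
grip_force: 59.6
```

>>> step_arm([
  [[0,0,-0.3,0,0,0],[0,0,-0.6,0,0,0],[0,0,-0.8,0,0,0],[0,0,-0.8,0,0,0],[0,0,-0.8,0,0,0]],
])

```text
time: 9.12
tool_pos: [559.1, -22.1, 178.1]
tcp_rot: [-164.1, -0.0, 98.9]
ft_force: [0.4, 0.3, 4.6]
finger_gap: 11.4
grip_force: 60.5
```

Contact with the floor shows in the force reading. Now I tip it back and slide the foot towards the lip.

>>> step_arm([
  [[0.8,0.1,-0.1,-0.0013,0.008,0],[1.6,0.25,-0.4,-0.0025,0.016,0],[2.4,0.37,-0.8,-0.0038,0.024,0],[3.2,0.5,-1.2,-0.005,0.032,0],[4.0,0.62,-1.6,-0.0063,0.04,0],[4.7,0.75,-1.9,-0.0076,0.0483,0],[4.7,0.75,-1.9,-0.0076,0.0483,0],[4.7,0.75,-1.9,-0.0076,0.0483,0]],
])

```text
time: 9.78
tool_pos: [564.8, -21.2, 176.2]
tcp_rot: [-161.4, -0.0, 98.9]
ft_force: [3.1, -0.3, 7.3]
finger_gap: 10.9
grip_force: 60.8
```

>>> step_arm([
  [[0.4,0.06,-0.1,-0.0007,0.0045,0],[0.8,0.12,-0.3,-0.0014,0.009,0],[1.2,0.18,-0.5,-0.002,0.013,0],[1.2,0.18,-0.5,-0.002,0.013,0],[1.2,0.18,-0.5,-0.002,0.013,0]],
])

```text
time: 10.2
tool_pos: [565.8, -21.1, 175.5]
tcp_rot: [-160.6, -0.0, 98.9]
ft_force: [4.1, 0.5, 5.9]
finger_gap: 11.4
grip_force: 60.9
```

>>> step_arm([
  [[0.5,0.08,-0.15,-0.0006,0.0035,0],[1.0,0.16,-0.3,-0.0011,0.007,0],[1.6,0.25,-0.45,-0.0016,0.0105,0],[1.6,0.25,-0.45,-0.0016,0.0105,0],[1.6,0.25,-0.45,-0.0016,0.0105,0]],
])

```text
time: 10.62
tool_pos: [566.8, -20.9, 174.9]
tcp_rot: [-159.9, -0.0, 98.9]
ft_force: [1.7, 0.3, 6.5]
finger_gap: 11.1
grip_force: 60.8
```

Run:
```python
from bench import r, vision
from h import *
st=r.sense(); print(st["tool_pos"],st["tcp_rot"],st["ft_force"],st["wrist_torque"])
a=vision.snapshot("wrist"); pickle.dump(a,open("w5.pkl","wb")); b=vision.snapshot("scene")
cv2.imwrite("pics/w5.png",np.hstack([crop(a,150,0,200,300,2),crop(b,180,150,160,240,2.5)[:600]]))
```

```text
[566.8394864  -20.92902328 174.88366568] [-1.59904808e+02 -2.85254927e-02  9.89324973e+01] [1.72945176 0.27046356 6.48583139] [ 0.05230203 -0.3089924   0.12716707]Traceback (most recent call last):
  File "<stdin>", line 5, in <module>
    return _nx.concatenate(arrs, 1, dtype=dtype, casting=casting)
           ~~~~~~~~~~~~~~~^^^^^^^^^^^^^^^^^^^^^^^^^^^^^^^^^^^^^^^
ValueError: all the input array dimensions except for the concatenation axis must match exactly, but along dimension 0, the array at index 0 has size 600 and the array at index 1 has size 585
```

Run:
```python
from bench import r, vision
from h import *
a=load("w5"); b=vision.snapshot("scene")
cv2.imwrite("pics/w5.png",np.hstack([crop(a,150,0,200,300,2),crop(b,180,140,160,240,2.5)]))
```

```text
(no output)
```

View pics/w5.png

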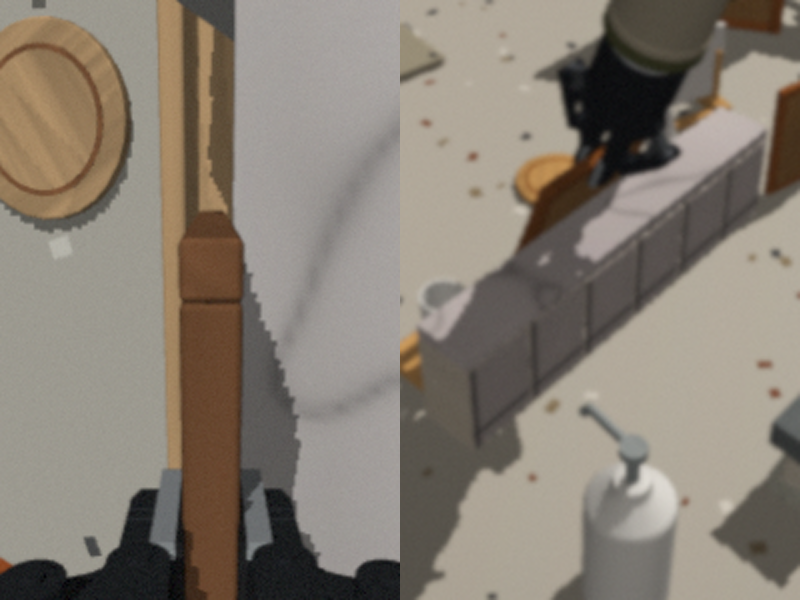

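The wrist crop shows the foot just inside the lip, at (196–226, 212), with the back meeting the wall edge. I'll nudge it to the wall, ease the grip and open.

>>> step_arm([
  [[0.5,0.08,0,-0.0006,0.0035,0],[0.8,0.12,0,-0.0008,0.005,0],[0.8,0.12,0.1,-0.0008,0.005,0],[0.8,0.12,0.1,-0.0008,0.005,0]],
], newtons=20)

```text
time: 11.1
tool_pos: [567.2, -20.8, 174.6]
tcp_rot: [-159.5, -0.0, 98.9]
ft_force: [0.7, -1.2, 5.5]
finger_gap: 10.8
grip_force: 60.6
```

>>> step_arm([
  [[0,0,0,0,0,0],[0,0,0,0,0,0],[0,0,0,0,0,0],[0,0,0,0,0,0],[0,0,0,0,0,0],[0,0,0,0,0,0],[0,0,0,0,0,0],[0,0,0,0,0,0],[0,0,0,0,0,0],[0,0,0,0,0,0]],
], fingers=0.2)

```text
time: 11.93
tool_pos: [566.9, -20.7, 174.3]
tcp_rot: [-159.5, -0.1, 98.9]
ft_force: [-0.2, 0.1, 0.3]
finger_gap: 34.3
grip_force: 0.0
```

>>> step_arm([
  [[1,0.2,3,0,0,0],[3,0.5,9,0,0,0],[7,1.1,19,0,0,0],[13,2,35,0,0,0],[21,3.2,56,0,0,0],[29,4.5,79,0,0,0],[37,5.8,100,0,0,0],[44,6.9,120,0,0,0],[50,7.8,135,0,0,0],[54,8.4,145,0,0,0],[54,8.4,146,0,0,0],[54,8.4,146,0,0,0]],
])

```text
time: 12.93
tool_pos: [621.5, -12.3, 321.6]
tcp_rot: [-159.7, -0.0, 98.9]
ft_force: [0.1, -0.7, -0.1]
finger_gap: 34.3
grip_force: 0.0
```

Run:
```python
from bench import r, vision
from h import *
a=vision.snapshot("wrist"); b=vision.snapshot("scene")
q=[500.0,-23.1,8.93];Rz=R.from_euler("z",q[2],degrees=True).as_matrix()
th=np.radians(20.6);xh=np.array([np.cos(th),0,-np.sin(th)]);zh=np.array([np.sin(th),0,np.cos(th)]);toe=np.array([0,-8,12+12*np.sin(th)])
P=[toe+[0,y,0]+x*xh+z*zh for z in(0,180) for x in(0,12) for y in(70,-70)]
print([(p/[1,1]-[0,0]).round(1).tolist() for p in proj(a,np.array(P)@Rz.T+[q[0],q[1],0])])
cv2.imwrite("pics/w6.png",np.hstack([crop(a,130,60,200,280,2)[:560],crop(b,180,130,160,224,2.5)]))
```

```text
[[250.2, 100.9], [250.6, 195.2], [258.7, 100.8], [258.4, 195.2], [247.9, 104.0], [249.0, 251.9], [262.1, 104.0], [261.2, 251.9]]
```

View pics/w6.png

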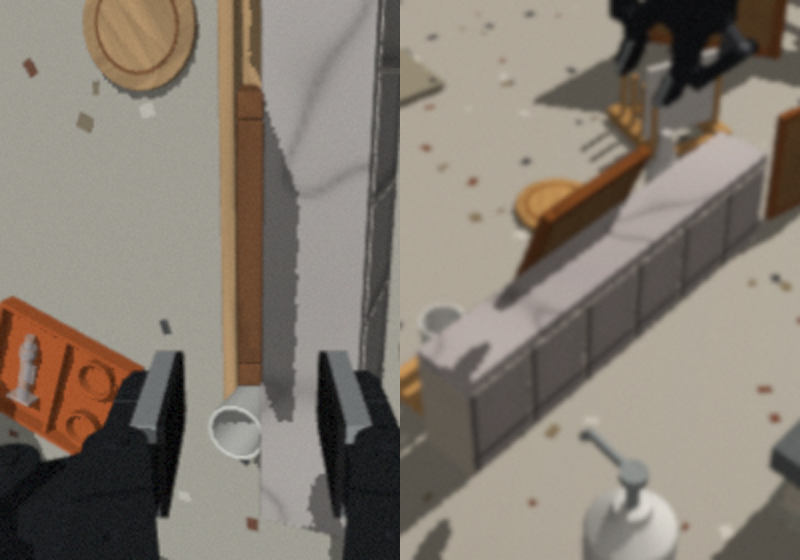

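The mirror leans on the wall square to the ledge. Its top edge, at crop (237–263, 88–384), matches the predicted final pose to a pixel, and it is clear of the tumbler and bottle.

```bash
python3 -c "
from bench import r
print(r.hand_in())"
```

```text
the job is handed in; nothing more can be done
None
```

The mirror is on the ledge, leaning back against the low wall with its foot at the lip and the glass facing out; the gripper has let go, and the job was handed in at about 13 s, with no verdict returned.

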